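Plug a hard drive into the wiping dock and click its lid shut

ROBOT

A 7-joint arm with a two-finger parallel gripper is mounted at the origin on the work surface. World frame = base frame: x ahead of the robot, y to its left, z up, the work surface at z = 0. Lengths are in m, angles in rad, forces in N, time in s.
With the tool pointing down it reaches from about 0.425 to 0.875 m from the base axis. Payload 4.7 kg.
Tool frame: the origin (TCP) lies midway between the tips of the shut fingers; the grasp point (between the pads) lies 19 mm behind it; x points along the fingers, z is the direction in which the jaws open and shut, and the axes are right-handed (so a half turn about x gives the same grasp; the last joint's range is limited). The gripper opens to 85 mm and grips with 20 to 120 N. Pads are 22 mm wide; open, the fingers measure 114 mm over their backs; the gripper's body (76 mm by 85 mm) begins 54 mm behind the grasp point. The pads swing forward as they close: fully open they stand 13 mm farther back than shut.
Start: joints at [-1.118, 0.321, -0.07, 1.45, 0.023, 1.371, -0.057], TCP at [0.276, 0.588, 0.231] pointing down, gripper open.
Joint ranges: [-2.86, 2.86], [-0.3, 2.09], [-1.38, 1.24], [0.06, 2.45], [-1.56, 4.7], [0.09, 2.05], [-2.69, 2.69]. Speed limits (rad/s): [2.57, 2.57, 3.14, 3.14, 3.14, 3.14, 3.14].

INTERFACE

Orientations are given as a unit quaternion [w, x, y, z].
In Python, from workcell import get_obs, imaging, order gives the robot as it stands.
- The arm moves only by the tool jog_arm, never from a script. Its argument "rows" is a list of rows, each a list of 5 numbers: the opening, from 0 (shut) to 1 (fully open), then the shift along the tool's x, y, z in m, then the turn about the tool's x in degrees. A call has exactly 8 rows; each row shifts and turns the commanded pose from where the row before left it, along the tool's axes as they then stand; what a row does not reach is not made up. A row lasts 1/8 s, in which the tool goes at most 62.5 mm and 10.7 degrees, less where a joint would pass 70% of its speed; a pose out of reach is approached as far as the arm can. A call with a gripper value outside its range is refused whole. The fingers move at their own pace and stop on an object; the grip force is fixed at half the most. Time passes only in rows, so rows that do not move let the fingers close, or fill a call up. It gives the time, the measured TCP pose, the force and the opening at its end, in the units of the state.
- get_obs(): the state, without advancing time (a new reading comes with each control period).
- imaging.get_image(name): name is "side" or "top" or "wrist"; returns (picture, depth): 384x512x3 uint8, blue, green, red; 384x512 float32, m along the optical axis (not along the pixel's ray), 0 where there is no reading.
- imaging.camera_model(name): a dict with "fx", "fy", "cx", "cy" (pixels), "origin" and "orientation" of the camera in the world; the wrist camera has in their place "T_tool_cam" (4x4, takes a point from camera to tool coordinates, whose origin is the TCP and whose axes are the tool frame's). Camera axes: x right, y up, looking along -z (the intrinsics and any distortion apply to the point x, -y, -z); pixel columns grow to the right and rows downward; lengths in m; the calibration is good to about 2 mm. A picture is of the moment at which its call begins: read the wrist's pose just before it. camera_model takes no time and is no camera call.
- order.hand_in(): hands the job in, once; it reports no verdict.
The state is a dict: "time_s": time; "q": joint angles; "dq": joint speeds; "tau": joint torques, N m; "ee_pos": TCP position; "eef_rot": TCP orientation; "contact_force": force on the tool from outside, world axes, zero at the start; "moment": the same for the moment, N m; "opening": finger opening in m.
Only numpy, scipy, OpenCV 4.12 (cv2) and the standard library are available. Lean on these libraries where they do the work, as an engineer would, in place of code of your own. Each camera call takes 0.05 s, during which the arm holds its last target. There are 200 camera calls.

TASK

The hard drive lies loose in the open bench dock, short of its connector. Push it fully home on the connector, swing the dock's lid down over it without slamming, and press the edge opposite the hinge down gently until the spring catch clicks and holds the lid shut. Leave the other things on the bench where they are.

Things in the scene. Friction and masses are not known exactly. Their poses are not given: they have to be found in the camera images.
- dock: Bench dock for 3.5-inch hard drives: low grey tray 192 x 124 mm, black lid; fixed on levelling feet, its underside 3 to 16 mm above the table. Origin: centre of the tray's underside; all heights are given above it. z up; x along the length from the front (catch, x = -96 mm) to the rear (hinge, x = +96); y across. Bay floor at 10 mm, tops of side and front walls at 20 mm, front wall 6 mm thick.
- connector (a point): Middle of the connector face at the rear end of the dock's bay (dock x = +81 mm, height 22 mm), the stop for the drive; axes as the dock's. Near it two side springs grip the drive's flanks: pushing takes 3 to 8 N at first, a bump of 10 to 22 N as the drive enters the springs (10 mm before home), 5 to 15 N on, then the force rises steeply at the stop. Side play 1 mm.
- drive: Hard drive lying loose in the dock's bay: metal block 147 (along dock x) x 101.6 x 26 mm, 0.4 to 0.75 kg, standing 16 mm above the bay's walls. Origin: centre of its underside, axes as the dock's. Fully home its origin is at dock x = +7.5 mm; it starts 13 to 20 mm short, towards the front. More than 45 N on it breaks the connector.
- drive_end (a point): Point on the drive: middle of its front end face (the face to push on), 18 mm above the drive's underside and 8 mm above the bay's walls; axes as the dock's. When the drive is home this face is at dock x = -66 mm, 24 mm behind the inner side of the front wall.
- lid (a joint): Angle of the dock's lid about its hinge, rad: 0 shut, grows as it opens; starts at 1.35 to 1.7 (nearly upright). The hinge line is parallel to the dock's y, at dock x = +92 mm, height 34 mm. The hinge is stiff (1 to 2 N at the free edge), so the lid stays where it is left; below about 0.03 a sprung pad inside lifts it again unless it is caught.
- lid_shell: Black lid, a tray upside down, 184 x 124 mm, 23 mm deep. Origin: on the hinge line, mid-width; axes as the dock's when shut. Free edge at x = -188 mm, outer face flat at z = +10 mm (44 mm above the dock's origin when shut). A rib inside comes down in front of the drive: the lid cannot shut on a drive more than 2 to 3 mm short of home. More than 35 N on the lid cracks it.
- lid_press (a point): Point on the lid: outer face, mid-width, 10 mm in from the free edge, on a rubber strip: where to press. Shut, it is 44 mm above the dock's origin at dock x = -86 mm. From 10 mm above that the catch resists with a rising, jerky force, peak 10 to 18 N; 1 to 2 mm above shut the nose snaps over and the force all but vanishes (the click); 1.5 mm below shut is a hard stop. Nearer the hinge it is harder.
- catch (a joint): Spring catch in the middle of the dock's front wall, 32 mm wide, its sloped nose up to 24 mm high and reaching in to dock x = -84 mm. Value: how far the nose is pushed out, m: 0 at rest (lid open, or lid caught and held), up to about 0.003 while the lid's tongue is passing it.
- spare_drive: Bystander, to be left alone: a second drive of the same size lying on the mat beside the dock, on its -y side.
- ssd: Bystander, to be left alone: flat black 2.5-inch drive, 100 x 70 x 7 mm, on the dock's +y side.
- driver: Bystander, to be left alone: screwdriver, 170 mm long, on the dock's +y side.
- mouse: Bystander, to be left alone: computer mouse, 108 x 60 x 34 mm.
- screw_tray: Bystander, to be left alone: small two-compartment tray with screws, 120 x 90 x 30 mm.
- power_brick: Bystander, to be left alone: laptop power supply, 125 x 55 x 34 mm.
- label_roll: Bystander, to be left alone: roll of labels lying flat, 90 mm across, 30 mm high.
Mind the look-alikes: they are no part of the job. Leave any blue or turquoise look-alike of the drive alone.

How it is judged:
On the way, in this order (a step that is already met when the one before it is completed fails the run):
1. the drive is fully home on its connector (within 2 mm) while the lid is still up (x of drive in the frame of dock above 0.0055 m and value of joint lid above 0.4 rad), for 0.2 s.
2. the lid is pressed shut past the catch (value of joint lid below 0.012 rad and value of joint catch below 0.001 m), for 0.2 s.
At the end, for the whole second after the job is handed in: The drive is home on the connector (within 2 mm) and flat in the bay, the lid is shut (within 0.012 rad, about 2 mm at its free edge) and at rest, held by the catch, whose nose is back within 1 mm of its rest (all of step 2 and x of drive in the frame of dock above 0.0055 m and z of drive in the frame of dock below 0.013 m and velocity of joint lid between -0.05 and 0.05 rad/s); the robot touches nothing.
It fails at once if the drive is pushed with more than 45 N (contact force between any of the fingers, the arm and drive above 45 N).
It fails at once if the lid is loaded with more than 35 N (contact force between any of the fingers, the arm and lid_shell above 35 N).
It fails at once if the lid is slammed (falling to the catch faster than 1.5 rad/s) (value of joint lid below 0.3 rad and velocity of joint lid below -1.5 rad/s).
It fails at once if another thing on the bench is moved by more than 15 mm (distance of any of spare_drive, ssd, driver, mouse, screw_tray, power_brick, label_roll from where it was at the start of the episode above 0.015 m).
It also fails if it takes over 70 s, if anything falls off the work surface, if the arm or the gripper's body presses on something with over 40 N, if the wrist force passes 120 N, or if a joint passes its speed limit or range.

## Working session

There is one attempt and no reset: what is moved stays moved. The work goes in short steps, Python scripts to look and compute and a tool call to move; the robot and the scene stay as the last step left them, time stands still between calls to the robot, and variables do not carry over. Pictures are saved under pics/ and viewed, about 8 in all and at most 12, crops included, and the job is handed in when it is done.

Besides the shell and the picture viewer there is one more tool, called after "Request:" in YAML: its name, and indented under it one key for each argument. jog_arm: Moves the arm, as the interface text tells. Its arguments: {"type":"object","properties":{"rows":{"type":"array","items":{"type":"array","items":{"type":"number"}}}},"required":["rows"]}

```bash
ls; mkdir -p pics
python3 - <<'E'
from workcell import get_obs, imaging
import cv2,numpy as np
o=get_obs(); print({k:np.round(v,3).tolist() for k,v in o.items()})
for n in("side","top"):
    p,d=imaging.get_image(n); cv2.imwrite(f"pics/{n}0.png",p); np.save(f"{n}0.npy",d)
    print(n,imaging.camera_model(n))
print(imaging.camera_model("wrist"))
a=cv2.imread("pics/side0.png");b=cv2.imread("pics/top0.png")
E
```

```text
pics
{'time_s': 0.0, 'q': [-1.118, 0.322, -0.07, 1.452, 0.023, 1.371, -0.057], 'dq': [0.001, 0.001, -0.001, -0.002, -0.0, 0.001, 0.0], 'tau': [0.0, -49.358, -0.382, -31.433, 0.013, 0.012, 0.0], 'ee_pos': [0.276, 0.588, 0.23], 'eef_rot': [0.596, -0.38, 0.597, 0.379], 'contact_force': [0.349, -0.633, 0.528], 'moment': [0.014, -0.016, 0.032], 'opening': 0.085}
side {'fx': 477.00479842497816, 'fy': 477.00479842497816, 'cx': 266.97293480361736, 'cy': 196.9085725434672, 'origin': array([-0.09884506, -0.85913616,  1.09314061]), 'orientation': array([ 0.89063968,  0.35957882, -0.1057706 , -0.25744243])}
top {'fx': 495.7275934946879, 'fy': 495.7275934946879, 'cx': 255.3489960441116, 'cy': 194.97374055976488, 'origin': array([ 0.1357686 , -0.03499294,  1.53615922]), 'orientation': array([-0.69717345, -0.0682243 ,  0.06783174,  0.71041782])}
{'fx': 331.0634050686104, 'fy': 331.0634050686104, 'cx': 263.09644809506136, 'cy': 190.63918264383443, 'T_tool_cam': array([[-2.00649732e-03,  3.10963775e-01, -9.50419647e-01,
        -1.41297805e-01],
       [ 3.03903561e-04,  9.50421705e-01,  3.10963807e-01,
         8.12227682e-02],
       [ 9.99997941e-01,  3.35112132e-04, -2.00152160e-03,
         1.84033940e-04],
       [ 0.00000000e+00,  0.00000000e+00,  0.00000000e+00,
         1.00000000e+00]])}
```

View pics/top0.png

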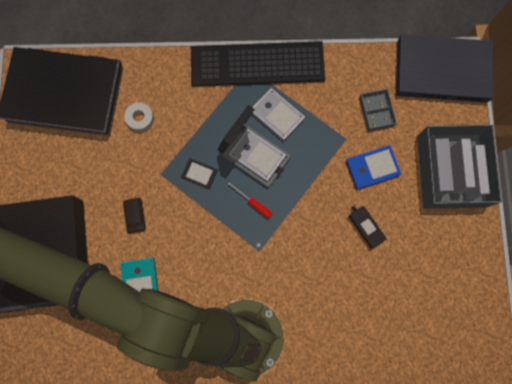

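View pics/side0.png

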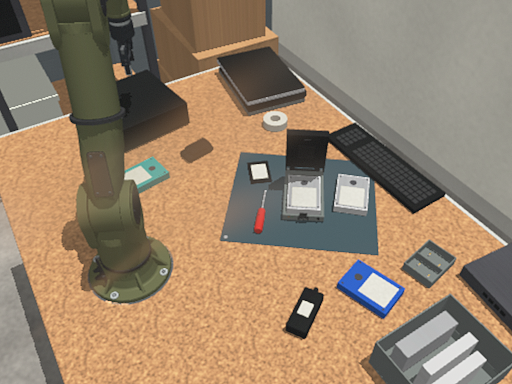

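Top view: the dock is at about (258,157), with its open lid at (237,135) on the upper-left (rear/hinge) side. The side view shows it at (304,195) with the lid at (306,150).

What could be mistaken for the drive (top pixels):
- Silver drive in the dock (258,157). This is the one I choose, because it lies in the tray with the lid behind it.
- Spare on the mat (277,112).
- Blue one (373,167).
- Turquoise one (139,275).
- SSD (199,173).

Next I take close crops and point clouds.

```bash
cat > h.py <<'E'
import numpy as np,cv2
from scipy.spatial.transform import Rotation as R
from workcell import get_obs, imaging
def pose(name,obs=None):
    m=imaging.camera_model(name)
    if name=="wrist":
        T=np.eye(4);q=obs["eef_rot"];T[:3,:3]=R.from_quat(q,scalar_first=True).as_matrix();T[:3,3]=obs["ee_pos"]
        T=T@m["T_tool_cam"]; return m,T[:3,:3],T[:3,3]
    return m,R.from_quat(m["orientation"],scalar_first=True).as_matrix(),np.array(m["origin"])
def cloud(name,d,obs=None):
    m,Rm,o=pose(name,obs); v,u=np.mgrid[:d.shape[0],:d.shape[1]]
    c=np.stack([(u-m["cx"])/m["fx"]*d,-(v-m["cy"])/m["fy"]*d,-d],-1)
    w=c@Rm.T+o; w[d<=0]=np.nan; return w
def ray(name,uv,z,obs=None):
    m,Rm,o=pose(name,obs); uv=np.atleast_2d(uv).astype(float)
    c=np.stack([(uv[:,0]-m["cx"])/m["fx"],-(uv[:,1]-m["cy"])/m["fy"],-np.ones(len(uv))],-1)@Rm.T
    return o+c*((z-o[2])/c[:,2])[:,None]
def proj(name,P,obs=None):
    m,Rm,o=pose(name,obs); c=(np.atleast_2d(P)-o)@Rm
    return np.stack([m["cx"]+m["fx"]*c[:,0]/-c[:,2],m["cy"]-m["fy"]*c[:,1]/-c[:,2]],-1)
E
python3 - <<'E'
from h import *
b=cv2.imread("pics/top0.png");a=cv2.imread("pics/side0.png")
t=cloud("top",np.load("top0.npy"));s=cloud("side",np.load("side0.npy"))
for n,c,pts in(("top",t,[(258,157),(262,162),(283,172),(277,112),(237,130),(300,150),(199,173),(260,207),(373,167)]),("side",s,[(304,190),(306,150),(304,212),(350,195),(340,235)])):
    for p in pts: print(n,p,np.round(c[p[1],p[0]],3))
A=cv2.resize(a[115:245,230:390],None,fx=4,fy=4,interpolation=cv2.INTER_CUBIC)[:, :]
B=cv2.resize(b[85:215,190:320],None,fx=4,fy=4,interpolation=cv2.INTER_CUBIC)
cv2.imwrite("pics/c1.png",cv2.resize(B,(590,590)))
cv2.imwrite("pics/c2.png",A[:, :])
E
```

```text
top (258, 157) [ 0.548 -0.047  0.039]
top (262, 162) [ 0.53  -0.059  0.047]
top (283, 172) [ 0.509 -0.127 -0.002]
top (277, 112) [ 0.7   -0.111  0.028]
top (237, 130) [0.577 0.011 0.22 ]
top (300, 150) [ 0.58  -0.183  0.   ]
top (199, 173) [0.508 0.14  0.011]
top (260, 207) [ 0.393 -0.051  0.022]
top (373, 167) [ 0.51  -0.405  0.036]
side (304, 190) [ 0.561 -0.038  0.042]
side (306, 150) [0.604 0.022 0.141]
side (304, 212) [ 0.516 -0.103  0.027]
side (350, 195) [ 0.681 -0.119  0.024]
side (340, 235) [ 0.564 -0.22   0.007]
```

View pics/c1.png

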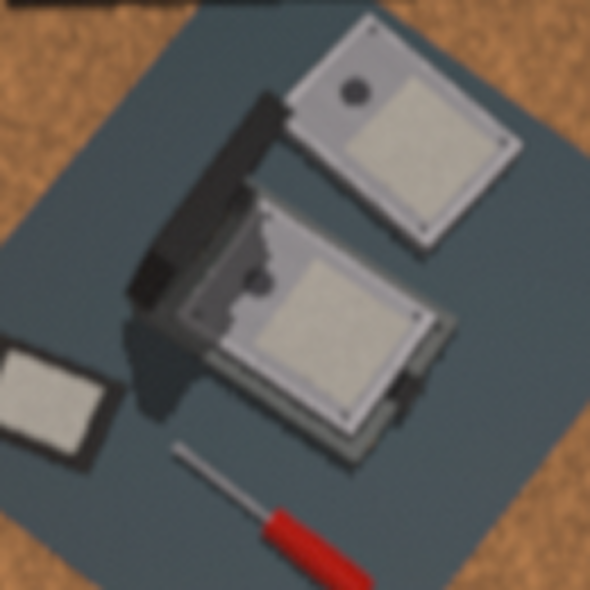

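View pics/c2.png

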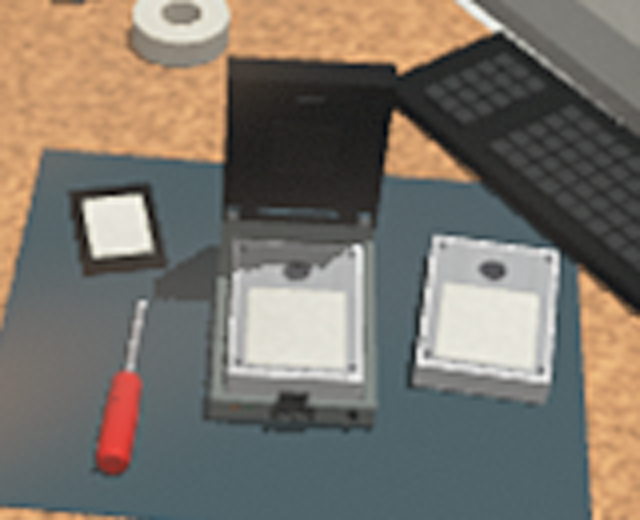

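Run:
```python
from h import *
px=np.array([(435,318),(350,432),(180,308),(262,190)])/4.538+[190,85]
P=ray("top",px,0.045);print(P.round(4)); print([np.linalg.norm(P[i]-P[i-1]).round(4) for i in range(4)])
t=cloud("top",np.load("top0.npy")); s=cloud("side",np.load("side0.npy"))
for n,c in(("top",t),("side",s)):
    im=cv2.imread(f"pics/{n}0.png").astype(int)
    uv=np.round(proj(n,P)).astype(np.int32); m=np.zeros(im.shape[:2],np.uint8); cv2.fillConvexPoly(m,uv,1); m=cv2.erode(m,np.ones((5,5)))
    print(n,"drive top z",np.nanmedian(c[m>0][:,2]),np.nanstd(c[m>0][:,2]))
    g=(c[...,2]>.0)&(abs(c[...,0]-.5)<.02)&(abs(c[...,1]+.2)<.05); print("mat z",np.nanmedian(c[(abs(c[...,0]-.55)<.03)&(abs(c[...,1]+.17)<.03)][:,2]))
    l=c[(abs(c[...,0]-.6)<.15)&(abs(c[...,1])<.15)&(c[...,2]>.10)&(c[...,2]<.27)]; print("lid",l.shape,l.min(0),l.max(0))
o=get_obs();print(R.from_quat(o["eef_rot"],scalar_first=True).as_matrix().round(3))
```

```text
[[ 0.5515 -0.1342  0.045 ]
 [ 0.4724 -0.0741  0.045 ]
 [ 0.5619  0.0407  0.045 ]
 [ 0.6457 -0.017   0.045 ]]
[np.float64(0.1504), np.float64(0.0993), np.float64(0.1455), np.float64(0.1017)]
top drive top z 0.043774932142569334 0.0034063865902136253
mat z 0.0022975596503771456
lid (466, 3) [ 0.53990449 -0.03749014  0.10013107] [0.65193483 0.0697593  0.23302969]
side drive top z 0.0443481929847831 0.00256510486629471
mat z 0.0028154669311308833
lid (1194, 3) [ 0.53645556 -0.03743625  0.10031582] [0.65817353 0.06861245 0.23278848]
[[-0.001 -0.905  0.425]
 [-0.002  0.425  0.905]
 [-1.    -0.    -0.002]]
```

The four drive-top corners give sides of 150, 99, 146 and 102 mm, which fit the drive's 147 x 101.6. The top is at z of about 0.044, so the dock origin is at about 0.008 (must be 0.003 to 0.016), and yaw is about 52°. Next I bring the wrist camera over the dock.

Request:
jog_arm:
  rows:
    - [0,-0.01,-0.044,-0.012,0]
    - [0,-0.01,-0.044,-0.012,0]
    - [0,-0.01,-0.044,-0.012,0]
    - [0,-0.01,-0.044,-0.012,0]
    - [0,-0.01,-0.044,-0.012,0]
    - [0,-0.01,-0.044,-0.012,0]
    - [0,0,-0.044,-0.012,0]
    - [0,0,-0.044,-0.012,0]

```text
time_s: 1.1
ee_pos: [0.5549, 0.3509, 0.291]
eef_rot: [0.597, -0.379, 0.597, 0.379]
contact_force: [0.0, 0.1, -0.1]
opening: -0.0003
```

Request:
jog_arm:
  rows:
    - [0,0,-0.02,-0.052,0]
    - [0,0,-0.02,-0.052,0]
    - [0,0,-0.02,-0.052,0]
    - [0,0,-0.02,-0.052,0]
    - [0,0,-0.02,-0.052,0]
    - [0,0,-0.02,-0.052,0]
    - [0,0,-0.02,-0.052,0]
    - [0,0,-0.017,-0.052,0]

```text
time_s: 2.1
ee_pos: [0.5188, -0.0931, 0.291]
eef_rot: [0.597, -0.379, 0.597, 0.379]
contact_force: [-0.2, 0.5, 0.6]
opening: 0.0001
```

Request:
jog_arm:
  rows:
    - [0,0.01,0,0,6]
    - [0,0.01,0,0,6]
    - [0,0.01,0,0,0.8]
    - [0,0,0,0,0]
    - [0,0,0,0,0]
    - [0,0,0,0,0]
    - [0,0,0,0,0]
    - [0,0,0,0,0]

```text
time_s: 3.1
ee_pos: [0.5195, -0.0913, 0.2615]
eef_rot: [0.635, -0.31, 0.635, 0.31]
contact_force: [-0.3, 0.3, -0.1]
opening: -0.0002
```

Run:
```python
from h import *
import pickle
o=get_obs(); p,d=imaging.get_image("wrist"); pickle.dump((o,p,d),open("w1.pkl","wb"))
print(o["ee_pos"],R.from_quat(o["eef_rot"],scalar_first=True).as_matrix().round(3))
cv2.imwrite("pics/w1.png",cv2.resize(p,(800,600),interpolation=cv2.INTER_CUBIC))
```

```text
[ 0.51953347 -0.0912775   0.26149261] [[ 0.    -0.789  0.615]
 [ 0.     0.615  0.789]
 [-1.    -0.     0.   ]]
```

View pics/w1.png

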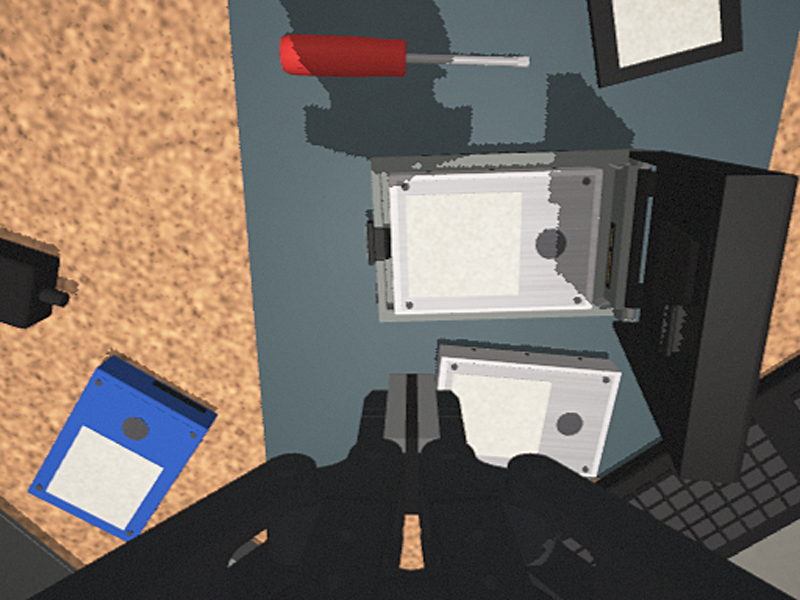

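The wrist view shows the silver drive in the tray (front end at about (392,244), catch at (378,243)) and the lid up on the right at (720,300). The blue decoy is at (125,445), off the mat, and the spare at (530,415). The choice is confirmed, so now I measure.

Run:
```python
from h import *
import pickle
o,p,d=pickle.load(open("w1.pkl","rb")); k=1.5625
P=ray("wrist",np.array([(391,174),(394,314),(602,168),(597,304)])/k,0.044,o)
print("drive corners",P.round(4)); print("front w",np.linalg.norm(P[0]-P[1]),"len",np.linalg.norm(P[0]-P[2]),np.linalg.norm(P[1]-P[3]))
W=ray("wrist",np.array([(372,158),(380,322),(612,321)])/k,0.028,o); print("tray front corners",W.round(4),np.linalg.norm(W[0]-W[1]))
c=cloud("wrist",d,o); m,_,_=pose("wrist",o)
def z(poly):
    M=np.zeros(d.shape,np.uint8); cv2.fillConvexPoly(M,(np.array(poly)/k).astype(np.int32),1); q=c[M>0]; return np.nanmedian(q,0).round(4),np.nanstd(q[:,2]).round(4)
print("drive top",z([(400,180),(540,180),(540,300),(400,300)])); print("near wall",z([(400,316),(590,316),(590,319),(400,319)])); print("mat",z([(290,200),(350,200),(350,300),(290,300)]));print("spare",z([(460,380),(540,380),(540,440),(470,440)]))
Rt=R.from_quat(o["eef_rot"],scalar_first=True).as_matrix(); t=(c-o["ee_pos"])@Rt
for a in range(-60,4,5):
    q=t[(t[...,0]>a/1e3)&(t[...,0]<(a+5)/1e3)&(abs(t[...,2])<.08)&(abs(t[...,1])<.05)]
    if len(q): print(a,(q[:,1:].min(0)*1e3).round(1),(q[:,1:].max(0)*1e3).round(1))
l=c[(c[...,2]>.12)&(abs(c[...,0]-.62)<.12)&(abs(c[...,1]-.02)<.13)&(t[...,2]>.06)]
print("lid top pts",l[l[:,2]>l[:,2].max()-.01].mean(0),l.max(0))
```

```text
drive corners [[ 0.4704 -0.0695  0.044 ]
 [ 0.5505 -0.1305  0.044 ]
 [ 0.5548  0.0453  0.044 ]
 [ 0.6359 -0.0083  0.044 ]]
front w 0.10069958585739769 len 0.1424842401105164 0.14909085986399367
tray front corners [[ 0.4544 -0.0744  0.028 ]
 [ 0.5532 -0.1472  0.028 ]
 [ 0.663  -0.005   0.028 ]] 0.12273626157395544
drive top (array([ 0.5403, -0.0542,  0.0413]), np.float64(0.0008))
near wall (array([ 0.6085, -0.0764,  0.0243]), np.float64(0.012))
mat (array([ 0.4834, -0.1547, -0.0008]), np.float64(0.0008))
spare (array([ 0.6754, -0.1173,  0.0251]), np.float64(0.0007))
-60 [ -8.7 -42.3] [14.9 42. ]
-55 [-10.2 -38. ] [15.6 38.7]
-50 [-11.7 -34.9] [15.8 35.4]
-45 [-10.6 -30.2] [16.  30.5]
-40 [-10.4 -17.9] [14.5 16.6]
-35 [-10.1 -13.2] [13.3 13.8]
-30 [  7.6 -13.3] [13.4 13.9]
-25 [  7.6 -13.3] [13.5 13.9]
-20 [  7.4 -13.3] [13.5 13.9]
-15 [  7.5 -13.3] [13.1 14. ]
-10 [  7.8 -13.3] [13.2 13.5]
-5 [ 8.  -8.6] [13.   6.7]
lid top pts [0.58524319 0.01099951 0.22263971] [0.65445372 0.06914248 0.22673836]
```

Request:
jog_arm:
  rows:
    - [0,0,0,-0.017,-1]
    - [0,0,0,-0.017,0]
    - [0,0.04,0,0,0]
    - [0,0.05,0,0,0]
    - [0,0.05,0,0,0]
    - [0,0.04,0,0,0]
    - [0,0.027,0,0,0]
    - [0,0.013,0,0,0]

```text
time_s: 4.15
ee_pos: [0.4976, -0.1186, 0.04]
eef_rot: [0.632, -0.315, 0.633, 0.316]
contact_force: [0.4, -0.6, 0.4]
opening: 0.0
```

```bash
cat >> h.py <<'E'
YAW=np.radians(53);EX=np.array([np.cos(YAW),np.sin(YAW),0]);EY=np.array([-np.sin(YAW),np.cos(YAW),0]);D0=np.array([.5616,-.0341,.006])
def dk(p): v=np.atleast_2d(p)-D0; return np.stack([v@EX,v@EY,v[:,2]],-1)*1e3
E
python3 - <<'E'
from h import *
import pickle
o=get_obs(); p,d=imaging.get_image("wrist"); pickle.dump((o,p,d),open("w2.pkl","wb"))
print(dk(o["ee_pos"]).round(1),o["contact_force"])
cv2.imwrite("pics/w2.png",cv2.resize(p,(800,600),interpolation=cv2.INTER_CUBIC))
E
```

```text
[[-106.     0.2   34. ]] [ 0.35526153 -0.62526427  0.4176538 ]
```

View pics/w2.png

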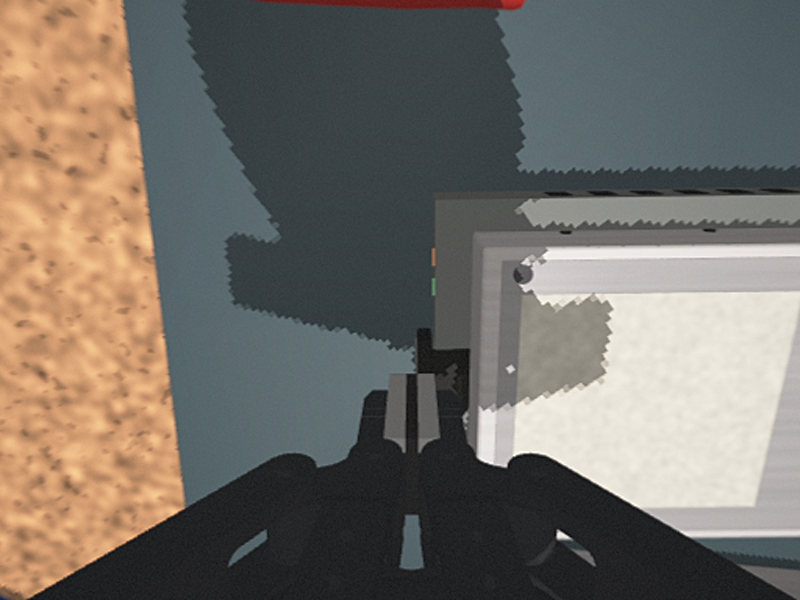

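The fingertips stand just in front of the catch at (413,375), and the drive's front edge is at about x=475, parallel to the motion axes. I lower 5.5 mm and start pushing.

Request:
jog_arm:
  rows:
    - [0,0.0055,0,0,0]
    - [0,0,0,0.003,0]
    - [0,0,0,0.003,0]
    - [0,0,0,0.003,0]
    - [0,0,0,0.002,0]
    - [0,0,0,0.002,0]
    - [0,0,0,0.002,0]
    - [0,0,0,0,0]

```text
time_s: 5.2
ee_pos: [0.507, -0.1076, 0.0359]
eef_rot: [0.632, -0.316, 0.633, 0.315]
contact_force: [-3.2, -5.2, 3.6]
opening: 0.0
```

Run:
```python
from h import *
import pickle
o,p,d=pickle.load(open("w2.pkl","rb")); k=1.5625
def prof(o,d,tag):
    c=cloud("wrist",d,o); Rt=R.from_quat(o["eef_rot"],scalar_first=True).as_matrix(); t=(c-o["ee_pos"])@Rt*1e3
    if tag=="w2":
        for a in range(-20,2,1):
            q=t[(t[...,0]>a)&(t[...,0]<a+1)&(abs(t[...,2])<25)&(abs(t[...,1])<16)]
            if len(q): print(a,q[:,1:].min(0).round(1),q[:,1:].max(0).round(1),end=";")
    D=dk(c.reshape(-1,3)).reshape(c.shape)
    for nm,x0,x1,y0,y1 in(("drivefront",-76,-62,20,45),("driveR",-60,-20,-40,45),("frontwall",-95,-91,25,55),("catch",-99,-85,4,15),("sidewall",-70,-20,56,60),("mat",-150,-110,40,80)):
        q=D[(D[...,0]>x0)&(D[...,0]<x1)&(D[...,1]>y0)&(D[...,1]<y1)&(D[...,2]<50)]
        if len(q): print("\n",nm,len(q),np.percentile(q[:,2],[5,50,95]).round(1),end="")
    b=D[(D[...,1]>20)&(D[...,1]<45)&(D[...,2]>32)&(D[...,2]<42)&(D[...,0]<-40)]; print("\n drive front x",np.percentile(b[:,0],[0,.5,1]).round(1))
prof(o,d,"w2")
o=get_obs(); p,d=imaging.get_image("wrist"); pickle.dump((o,p,d),open("w3.pkl","wb")); print(dk(o["ee_pos"]),o["contact_force"],o["moment"]); prof(o,d,"w3")
```

```text
-20 [  7.6 -13.3] [12.9 14. ];-19 [  7.6 -12.9] [12.9 13.6];-18 [  7.4 -13. ] [13.1 13.7];-17 [  7.7 -13.1] [13.  13.8];-16 [  7.9 -12.7] [13.2 13.5];-15 [  7.7 -13.3] [13. 14.];-14 [  8.  -12.9] [13.1 13.6];-13 [  8. -13.] [13.  13.8];-12 [  7.9 -12.6] [12.8 13.8];-11 [  8.1 -13.2] [13.  13.9];-10 [  7.9 -12.8] [12.8 13.5];-9 [  7.9 -12.4] [13.  13.2];-8 [  8. -12.] [13.3 12.4];-7 [  7.6 -11.7] [13.2 12. ];-6 [  8.1 -11.3] [13.1 11.1];-5 [12.1 -5.8] [13.   6.6];-4 [12.1 -5.8] [12.8  6.1];-3 [-8.8 -5.9] [13.6 24.7];-2 [-16.   -1.7] [15.9 25. ];-1 [-15.8  20.6] [16. 25.];0 [-15.2  20.4] [15.8 24.8];1 [-11.7  20.5] [15.9 22.3];
 drivefront 1642 [34.4 35.4 36.4]
 driveR 12309 [34.5 35.4 36.4]
 frontwall 396 [ 8.7 18.9 19.8]
 catch 859 [ 7.5 16.7 47.7]
 sidewall 936 [18. 19. 20.]
 mat 5513 [-7.7 -6.6 -5.5]
 drive front x [-86.  -85.7 -85.5]
[[-91.58207332  -0.60468503  29.87676013]] [-3.22008518 -5.15679115  3.57760521] [-0.79804622  0.83083706  0.06135736]

 drivefront 1745 [34.4 35.4 36.4]
 driveR 11636 [34.5 35.4 36.4]
 frontwall 478 [ 8.3 18.6 19.8]
 catch 1160 [ 8.6 32.8 48.5]
 sidewall 932 [18. 19. 20.]
 mat 5808 [-7.7 -6.6 -5.5]
 drive front x [-85.4 -85.  -84.8]
```

The finger has a chamfered step 6 mm above its tip. That step is catching the drive's top edge, which explains the upward 3.6 N; the drive moved only about 0.7 mm. The pad's side faces (tool y) are straight to the tip, so I back off and turn 90°.

Request:
jog_arm:
  rows:
    - [0,-0.002,0,-0.008,0]
    - [0,0,0,-0.01,0]
    - [0,0,0,0,-10]
    - [0,0,0,0,-10]
    - [0,0,0,0,-10]
    - [0,0,0,0,-10]
    - [0,0,0,0,-10]
    - [0,0,0,0,-10]

```text
time_s: 6.25
ee_pos: [0.4968, -0.1208, 0.0378]
eef_rot: [-0.389, 0.591, -0.388, -0.591]
contact_force: [-0.2, -0.1, -0.5]
opening: -0.0
```

Request:
jog_arm:
  rows:
    - [0,0,0,0,-10]
    - [0,0,0,0,-10]
    - [0,0,0,0,-10]
    - [0,0,0,0,0]
    - [0,0,0,0,0]
    - [0,0,0,0,0]
    - [0,0,0,0,0]
    - [0,0,0,0,0]

```text
time_s: 7.25
ee_pos: [0.4971, -0.1202, 0.0378]
eef_rot: [-0.224, 0.671, -0.224, -0.671]
contact_force: [1.0, -0.3, -0.3]
opening: 0.0
```

Run:
```python
from h import *
o=get_obs();print(dk(o["ee_pos"]).round(1),o["contact_force"].round(1) if hasattr(o["contact_force"],'round') else o["contact_force"],np.round(o["q"],2));print((R.from_quat(o["eef_rot"],scalar_first=True).as_matrix()@np.diag([1,1,1])).round(3)); print(EX)
```

```text
[[-107.6   -0.3   31.8]] [ 1.  -0.3 -0.3] [ 0.15  0.22  0.04  2.   -0.01  0.93  2.69]
[[-0.  -0.6 -0.8]
 [-0.  -0.8  0.6]
 [-1.   0.  -0. ]]
[0.60181502 0.79863551 0.        ]
```

Joint 7 now sits right at its 2.69 limit, so I turn back 5° for margin. Moving toward the dock also relieves it. Then I lower and advance along tool -y.

Request:
jog_arm:
  rows:
    - [0,0,0,0,5]
    - [0,0.004,0,0,0]
    - [0,0,-0.003,0,0]
    - [0,0,-0.003,0,0]
    - [0,0,-0.002,0,0]
    - [0,0,-0.002,0,0]
    - [0,0,-0.002,0,0]
    - [0,0,-0.002,0,0]

```text
time_s: 8.25
ee_pos: [0.5053, -0.1115, 0.0337]
eef_rot: [0.253, -0.66, 0.254, 0.661]
contact_force: [-3.9, -3.8, 2.5]
opening: 0.0001
```

```bash
cat > st.py <<'E'
from h import *
o=get_obs();f=np.array(o["contact_force"]);print("t",o["time_s"],"tcp dock",dk(o["ee_pos"]).round(2),"F dock",np.round([f@EX,f@EY,f[2]],1),"q",np.round(o["q"],3))
E
python3 st.py
```

```text
t 8.25 tcp dock [[-95.71  -1.68  27.75]] F dock [-5.4  0.9  2.5] q [ 0.13   0.235  0.038  1.987 -0.009  0.922  2.582]
```

Request:
jog_arm:
  rows:
    - [0,0,-0.001,0.0005,0]
    - [0,0,-0.001,0.0005,0]
    - [0,0,-0.001,0.0005,0]
    - [0,0,-0.001,0.0003,0]
    - [0,0,-0.001,0.0003,0]
    - [0,0,-0.001,0.0001,0]
    - [0,0,-0.001,0.0001,0]
    - [0,0,-0.001,0.0001,0]

```text
time_s: 9.25
ee_pos: [0.5099, -0.1027, 0.0338]
eef_rot: [0.253, -0.66, 0.253, 0.66]
contact_force: [-3.1, -3.4, 1.8]
opening: 0.0
```

```bash
python3 st.py
```

```text
t 9.25 tcp dock [[-8.593e+01  4.000e-02  2.779e+01]] F dock [-4.6  0.4  1.8] q [ 0.119  0.239  0.032  1.982 -0.009  0.921  2.565]
```

Request:
jog_arm:
  rows:
    - [0,0,-0.001,0,0]
    - [0,0,-0.001,0,0]
    - [0,0,-0.001,0.0002,0]
    - [0,0,-0.001,0.0002,0]
    - [0,0,0,0,0]
    - [0,0,0,0,0]
    - [0,0,0,0,0]
    - [0,0,0,0,0]

```text
time_s: 10.25
ee_pos: [0.5105, -0.1017, 0.0337]
eef_rot: [0.252, -0.659, 0.255, 0.661]
contact_force: [-6.2, -7.5, 5.7]
opening: -0.0001
```

```bash
python3 st.py
```

```text
t 10.25 tcp dock [[-84.71   0.11  27.75]] F dock [-9.7  0.4  5.7] q [ 0.115  0.241  0.031  1.979 -0.006  0.925  2.558]
```

Request:
jog_arm:
  rows:
    - [0,0,-0.001,0,0]
    - [0,0,-0.001,0,0]
    - [0,0,-0.001,0,0]
    - [0,0,-0.001,0,0]
    - [0,0,0,0,0]
    - [0,0,0,0,0]
    - [0,0,0,0,0]
    - [0,0,0,0,0]

```text
time_s: 11.25
ee_pos: [0.514, -0.0979, 0.0338]
eef_rot: [0.253, -0.66, 0.254, 0.661]
contact_force: [-5.0, -5.6, 3.3]
opening: 0.0003
```

```bash
python3 st.py
```

```text
t 11.25 tcp dock [[-79.62  -0.34  27.78]] F dock [-7.5  0.7  3.3] q [ 0.11   0.245  0.029  1.973 -0.007  0.925  2.551]
```

Request:
jog_arm:
  rows:
    - [0,0,-0.001,0.0001,0]
    - [0,0,-0.001,0.0001,0]
    - [0,0,-0.001,0.0001,0]
    - [0,0,-0.001,0.0001,0]
    - [0,0,0,0,0]
    - [0,0,0,0,0]
    - [0,0,0,0,0]
    - [0,0,0,0,0]

```text
time_s: 12.25
ee_pos: [0.5141, -0.0977, 0.0337]
eef_rot: [0.252, -0.658, 0.256, 0.661]
contact_force: [-10.4, -11.0, 8.2]
opening: 0.0005
```

```bash
python3 st.py
```

```text
t 12.25 tcp dock [[-79.39  -0.33  27.7 ]] F dock [-15.1   1.7   8.2] q [ 0.107  0.248  0.029  1.97  -0.003  0.929  2.544]
```

```bash
cat > fr.py <<'E'
from h import *
import pickle,sys
o=get_obs(); p,d=imaging.get_image("wrist"); pickle.dump((o,p,d),open(sys.argv[1]+".pkl","wb"))
D=dk(cloud("wrist",d,o).reshape(-1,3)).reshape(384,512,3)
for y0,y1 in((-48,-25),(25,48)):
    b=D[(D[...,1]>y0)&(D[...,1]<y1)&(D[...,2]>30)&(D[...,2]<42)&(D[...,0]<0)]
    f=D[(D[...,1]>y0)&(D[...,1]<y1)&(D[...,2]>15)&(D[...,2]<24)&(D[...,0]<-80)]
    w=D[(D[...,1]>y0)&(D[...,1]<y1)&(D[...,2]<13)&(D[...,2]>6)&(D[...,0]<-60)&(D[...,0]>-95)]
    print(y0,"face",np.percentile(b[:,0],[0,.2,1]).round(1) if len(b) else None,"wall",np.percentile(f[:,0],[1,50,99]).round(1) if len(f) else None,"floor",np.percentile(w[:,0],[1,99]).round(1) if len(w) else None)
E
python3 fr.py w4
python3 - <<'E'
from h import *
p,d=imaging.get_image("side");np.save("side1.npy",d);cv2.imwrite("pics/side1.png",cv2.resize(p[150:240,260:380],None,fx=6,fy=6,interpolation=cv2.INTER_CUBIC))
import pickle
cv2.imwrite("pics/w4.png",cv2.resize(pickle.load(open("w4.pkl","rb"))[1],(800,600)))
E
```

```text
-48 face [-69. -69. -69.] wall [-98.3 -95.3 -91.4] floor [-87.  -67.6]
25 face [-69.6 -69.6 -69.3] wall [-99.  -96.5 -92.5] floor [-88.1 -68.1]
```

View pics/w4.png

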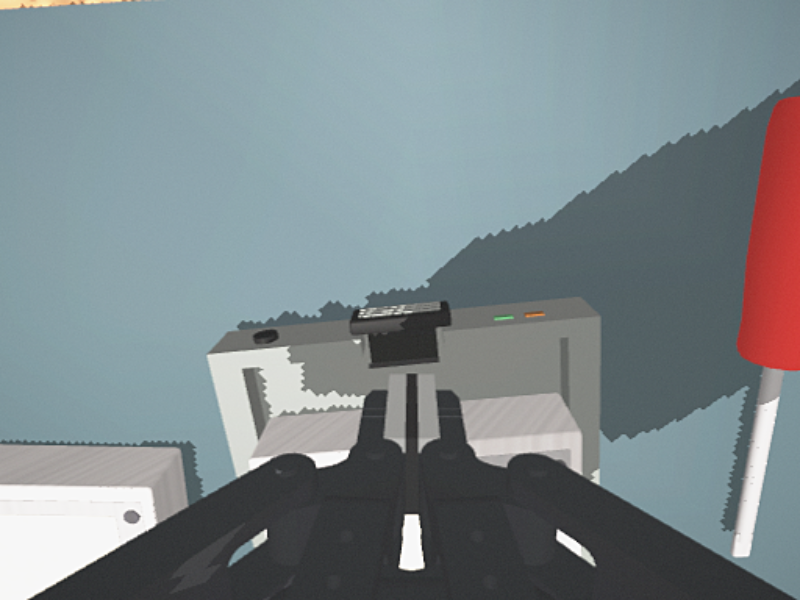

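The wrist picture shows the drive's front face at about row 410-440, well behind the front wall and square. The wall reads -98.5 to -92 in my frame (true -96 to -90), so my frame is about 2.3 mm off. The face is therefore at about -67, against -66 for home. I press a bit more to confirm the stop.

Request:
jog_arm:
  rows:
    - [0,0,-0.001,0.0001,0]
    - [0,0,-0.001,0.0001,0]
    - [0,0,-0.001,0.0001,0]
    - [0,0,-0.001,0,0]
    - [0,0,0,0,0]
    - [0,0,0,0,0]
    - [0,0,0,0,0]
    - [0,0,0,0,0]

```text
time_s: 13.35
ee_pos: [0.5144, -0.0976, 0.0337]
eef_rot: [0.251, -0.657, 0.258, 0.662]
contact_force: [-15.8, -15.9, 12.2]
opening: -0.0001
```

```bash
python3 st.py
```

```text
t 13.35 tcp dock [[-79.14  -0.52  27.65]] F dock [-22.2   3.1  12.2] q [1.040e-01 2.510e-01 3.000e-02 1.967e+00 2.000e-03 9.330e-01 2.537e+00]
```

Request:
jog_arm:
  rows:
    - [0,0,-0.001,0,0]
    - [0,0,-0.001,0,0]
    - [0,0,-0.0005,0,0]
    - [0,0,0,0,0]
    - [0,0,0,0,0]
    - [0,0,0,0,0]
    - [0,0,0,0,0]
    - [0,0,0,0,0]

```text
time_s: 14.35
ee_pos: [0.5148, -0.0977, 0.0336]
eef_rot: [0.25, -0.657, 0.26, 0.662]
contact_force: [-18.7, -19.3, 13.9]
opening: -0.0
```

```bash
python3 st.py; python3 fr.py w5
```

```text
t 14.35 tcp dock [[-78.98  -0.95  27.64]] F dock [-26.6   3.3  13.9] q [0.102 0.253 0.031 1.964 0.004 0.936 2.533]
-48 face [-68.7 -68.7 -68.6] wall [-98.3 -95.4 -91.6] floor [-87.1 -67.2]
25 face [-69.6 -69.4 -69.2] wall [-99.  -96.5 -92.6] floor [-88.2 -68. ]
```

The force is 26.6 N, above the 22 N bump limit, with almost no motion, so the drive is at the stop. I back off and rise while measuring the lid.

Request:
jog_arm:
  rows:
    - [0,0,0.006,0,0]
    - [0,0,0.008,0,0]
    - [0,0,0.015,0,0]
    - [0,0,0.015,0,0]
    - [0,-0.03,0,0,0]
    - [0,-0.04,0,0,0]
    - [0,-0.05,0,0,0]
    - [0,-0.04,0,0,0]

```text
time_s: 15.4
ee_pos: [0.4921, -0.121, 0.1959]
eef_rot: [-0.253, 0.661, -0.253, -0.66]
contact_force: [1.1, -0.5, 0.3]
opening: -0.0
```

```bash
python3 st.py; python3 fr.py w6
python3 - <<'E'
from h import *
for n in("side","top"):
    D=dk(cloud(n,np.load(n+"0.npy")).reshape(-1,3))+[2.3,0,0]
    for a in range(60,235,20):
        q=D[(D[:,2]>a)&(D[:,2]<a+20)&(abs(D[:,1])<50)&(D[:,0]>20)&(D[:,0]<150)]
        if len(q)>5: print(n,a,len(q),np.percentile(q[:,0],[5,50,95]).round(1),q[:,2].max().round(1))
    q=D[(D[:,2]>120)&(D[:,2]<230)&(D[:,0]>20)&(D[:,0]<150)]; print("y",np.percentile(q[:,1],[1,99]))
E
```

```text
t 15.4 tcp dock [[-111.2     3.19  189.9 ]] F dock [ 0.3 -1.2  0.3] q [ 1.470e-01  3.800e-02  4.400e-02  1.853e+00 -2.000e-03  1.249e+00
  2.601e+00]
-48 face [-68.3 -67.9 -67.7] wall [-98.1 -94.9 -91.3] floor [-87.8 -67.1]
25 face [-69.  -68.8 -68.5] wall [-98.8 -96.  -92.5] floor [-89.3 -68. ]
side 60 122 [89.3 93.2 96.4] 79.9
side 80 101 [81.  88.6 92.8] 100.0
side 100 122 [74.8 80.4 87.4] 119.6
side 120 137 [70.9 77.  84.2] 139.9
side 140 163 [67.3 74.2 80.3] 160.0
side 160 121 [68.8 72.3 76.8] 179.0
side 180 90 [51.6 59.2 69.3] 199.8
side 200 169 [36.9 47.6 61.1] 220.0
side 220 103 [44.5 55.9 64.2] 226.6
y [-59.27506148  62.2314776 ]
top 200 211 [39.3 50.9 64.5] 220.0
top 220 107 [44.1 57.1 64.2] 227.0
y [-62.76182206  59.81232091]
```

After backing off the drive face is at about -66 (home). The lid angle is about 1.37, with its free edge at dock x of about 62 and z of about 222. I go over the lid and behind it.

Request:
jog_arm:
  rows:
    - [0,-0.045,0,0,0]
    - [0,-0.025,0,0,0]
    - [0,0,-0.037,0.0027,0]
    - [0,0,-0.037,0.0027,0]
    - [0,0,-0.037,0.0027,0]
    - [0,0,-0.037,0.0027,0]
    - [0,0,-0.037,0.0027,0]
    - [0,0,-0.036,0.0027,0]

```text
time_s: 16.45
ee_pos: [0.6281, 0.0553, 0.2634]
eef_rot: [0.253, -0.66, 0.253, 0.66]
contact_force: [-0.1, -1.2, 0.5]
opening: -0.0002
```

```bash
python3 st.py
```

```text
t 16.45 tcp dock [[111.4    0.65 257.38]] F dock [-1.  -0.6  0.5] q [-0.056  0.269 -0.092  1.454  0.024  1.42   2.263]
```

Request:
jog_arm:
  rows:
    - [0,0.03,0,0,0]
    - [0,0.025,0,0,0]
    - [0,0,0.016,-0.0014,0]
    - [0,0,0.014,-0.0013,0]
    - [0,0.003,0.013,-0.0012,0]
    - [0,0.003,0.013,-0.0011,0]
    - [0,0.005,0.013,-0.0011,0]
    - [0,0.006,0.013,-0.0011,0]

```text
time_s: 17.45
ee_pos: [0.5778, -0.0124, 0.1917]
eef_rot: [-0.253, 0.66, -0.253, -0.66]
contact_force: [0.0, 0.3, 0.5]
opening: -0.0
```

```bash
python3 st.py;python3 - <<'E'
from h import *
D=dk(cloud("top",imaging.get_image("top")[1]).reshape(-1,3))+[2.3,0,0]
q=D[(D[:,2]>150)&(D[:,2]<230)&(D[:,0]>-60)&(D[:,0]<120)&(D[:,1]<-25)&(D[:,1]>-60)]; print(len(q),np.percentile(q[:,0],[2,50,98]) if len(q) else '',q[:,2].max() if len(q) else '')
E
```

```text
t 17.45 tcp dock [[2.7100e+01 1.6000e-01 1.8573e+02]] F dock [0.2 0.1 0.5] q [ 0.028  0.192 -0.059  1.689  0.012  1.26   2.375]
20 [-7.23528128 -3.10586097  4.26971874] 204.40113504307922
```

Request:
jog_arm:
  rows:
    - [0,0.0055,0.0095,-0.0008,0]
    - [0,0.006,0.0093,-0.0008,0]
    - [0,0.0063,0.0092,-0.0008,0]
    - [0,0.0068,0.009,-0.0008,0]
    - [0,0.0078,0.008,-0.0007,0]
    - [0,0.0082,0.0075,-0.0006,0]
    - [0,0.0086,0.007,-0.0006,0]
    - [0,0.009,0.0065,-0.0005,0]

```text
time_s: 18.5
ee_pos: [0.538, -0.0648, 0.133]
eef_rot: [-0.253, 0.66, -0.253, -0.66]
contact_force: [0.4, -0.2, 1.2]
opening: -0.0001
```

```bash
python3 st.py
```

```text
t 18.5 tcp dock [[-38.7    0.35 127.03]] F dock [ 0.1 -0.4  1.2] q [ 0.093  0.165 -0.024  1.844  0.004  1.132  2.477]
```

Request:
jog_arm:
  rows:
    - [0,0.006,0.0038,-0.0003,0]
    - [0,0.006,0.0034,-0.0003,0]
    - [0,0.006,0.0032,-0.0003,0]
    - [0,0.006,0.0029,-0.0003,0]
    - [0,0.006,0.0026,-0.0002,0]
    - [0,0.006,0.0023,-0.0002,0]
    - [0,0.006,0.002,-0.0002,0]
    - [0,0.006,0.0018,-0.0002,0]

```text
time_s: 19.5
ee_pos: [0.525, -0.0823, 0.0853]
eef_rot: [-0.253, 0.66, -0.253, -0.66]
contact_force: [0.1, -0.6, 0.6]
opening: 0.0001
```

```bash
python3 st.py
```

```text
t 19.5 tcp dock [[-60.46   0.22  79.25]] F dock [-0.4 -0.5  0.6] q [ 0.116  0.195 -0.012  1.915  0.003  1.032  2.513]
```

Request:
jog_arm:
  rows:
    - [0,-0.008,0,0,0]
    - [0,0,0.014,-0.0012,0]
    - [0,0,0.014,-0.0012,0]
    - [0,0,0,0,0]
    - [0,0,0,0,0]
    - [0,0,0,0,0]
    - [0,0,0,0,0]
    - [0,0,0,0,0]

```text
time_s: 20.5
ee_pos: [0.5083, -0.1043, 0.0936]
eef_rot: [0.253, -0.66, 0.253, 0.66]
contact_force: [0.2, 0.3, 1.1]
opening: -0.0003
```

```bash
python3 st.py;python3 - <<'E'
from h import *
o=get_obs();p,d=imaging.get_image("wrist"); cv2.imwrite("pics/w7.png",cv2.resize(p,(800,600)))
D=dk(cloud("wrist",d,o).reshape(-1,3))+[2.3,0,0]
for x in (-105,-95,-90,-85,-80,-70,-60,-40):
    q=D[(abs(D[:,0]-x)<2.5)&(abs(abs(D[:,1])-40)<12)&(D[:,2]<110)]
    if len(q): print(x,len(q),np.percentile(q[:,2],[10,50,90]).round(1))
E
```

```text
t 20.5 tcp dock [[-88.14   0.36  87.58]] F dock [0.4 0.  1.1] q [ 1.460e-01  1.600e-01  5.000e-03  1.937e+00 -1.000e-03  1.044e+00
  2.562e+00]
-105 430 [-7.3 -6.4 -5.6]
-95 2002 [-6.  18.9 67.1]
-90 2236 [19.5 75.5 81.7]
-85 1112 [ 8.9 80.8 81.7]
-80 1167 [ 8.7 79.6 80.7]
-70 660 [77.2 78.  78.7]
-60 414 [75.1 75.8 76.5]
```

View pics/w7.png

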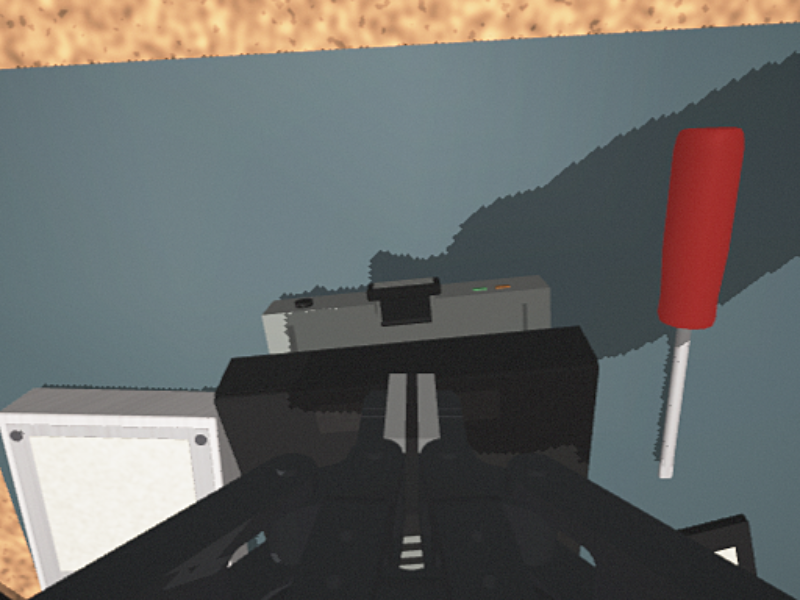

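The lid (free edge at about row 345) is down to about 12°, its top at 81 mm, and the fingertips are above its free edge. I lower it gently to just above the catch.

Request:
jog_arm:
  rows:
    - [0,0.005,0,0,0]
    - [0,0.004,0,0,0]
    - [0,0.004,0,0,0]
    - [0,0.004,0,0,0]
    - [0,0.004,0,0,0]
    - [0,0.004,0,0,0]
    - [0,0.003,0,0,0]
    - [0,0.003,0,0,0]

```text
time_s: 21.55
ee_pos: [0.5082, -0.1045, 0.0624]
eef_rot: [-0.253, 0.66, -0.253, -0.66]
contact_force: [-0.3, 0.1, -0.5]
opening: -0.0001
```

```bash
python3 st.py
```

```text
t 21.55 tcp dock [[-88.38   0.3   56.42]] F dock [-0.1  0.2 -0.5] q [ 1.470e-01  1.980e-01  5.000e-03  1.964e+00 -1.000e-03  9.800e-01
  2.562e+00]
```

Request:
jog_arm:
  rows:
    - [0,0.001,0,0,0]
    - [0,0.001,0,0,0]
    - [0,0.001,0,0,0]
    - [0,0.001,0,0,0]
    - [0,0.001,0,0,0]
    - [0,0.001,0,0,0]
    - [0,0,0,0,0]
    - [0,0,0,0,0]

```text
time_s: 22.55
ee_pos: [0.5081, -0.1049, 0.0579]
eef_rot: [0.253, -0.66, 0.253, 0.66]
contact_force: [-4.2, 0.4, 9.5]
opening: -0.0002
```

Request:
jog_arm:
  rows:
    - [0,0.001,0,0,0]
    - [0,0.001,0,0,0]
    - [0,0.001,0,0,0]
    - [0,0,0,0,0]
    - [0,0,0,0,0]
    - [0,0,0,0,0]
    - [0,0,0,0,0]
    - [0,0,0,0,0]

```text
time_s: 23.55
ee_pos: [0.5079, -0.1051, 0.0547]
eef_rot: [0.253, -0.66, 0.253, 0.66]
contact_force: [-4.6, -0.6, 9.1]
opening: -0.0002
```

Request:
jog_arm:
  rows:
    - [0,0.001,0,0,0]
    - [0,0.001,0,0,0]
    - [0,0,0,0,0]
    - [0,0,0,0,0]
    - [0,0,0,0,0]
    - [0,0,0,0,0]
    - [0,0,0,0,0]
    - [0,0,0,0,0]

```text
time_s: 24.55
ee_pos: [0.5079, -0.1042, 0.0512]
eef_rot: [0.253, -0.66, 0.253, 0.661]
contact_force: [0.3, 0.4, 0.5]
opening: 0.0003
```

Request:
jog_arm:
  rows:
    - [0,0.001,0,0,0]
    - [0,0.0005,0,0,0]
    - [0,0,0,0,0]
    - [0,0,0,0,0]
    - [0,0,0,0,0]
    - [0,0,0,0,0]
    - [0,0,0,0,0]
    - [0,0,0,0,0]

```text
time_s: 25.55
ee_pos: [0.5082, -0.1044, 0.0501]
eef_rot: [0.253, -0.66, 0.253, 0.66]
contact_force: [-2.5, 1.2, 5.4]
opening: -0.0001
```

The force dropped from 9 N to 0.5 N at z of about 0.051: the click. One more small press, then I lift and check.

Request:
jog_arm:
  rows:
    - [0,0.001,0,0,0]
    - [0,0.0005,0,0,0]
    - [0,0,0,0,0]
    - [0,0,0,0,0]
    - [0,0,0,0,0]
    - [0,0,0,0,0]
    - [0,0,0,0,0]
    - [0,0,0,0,0]

```text
time_s: 26.55
ee_pos: [0.5082, -0.1044, 0.0494]
eef_rot: [0.253, -0.66, 0.253, 0.66]
contact_force: [-4.1, 1.2, 9.3]
opening: -0.0
```

Request:
jog_arm:
  rows:
    - [0,-0.002,0,0,0]
    - [0,-0.002,0,0,0]
    - [0,-0.004,0,0,0]
    - [0,-0.01,0,0,0]
    - [0,-0.03,0,0,0]
    - [0,-0.05,0,0,0]
    - [0,-0.04,0,0,0]
    - [0,0,0,0,0]

```text
time_s: 27.55
ee_pos: [0.5107, -0.1051, 0.1911]
eef_rot: [-0.254, 0.663, -0.252, -0.657]
contact_force: [0.0, 1.0, 0.1]
opening: 0.0001
```

```bash
python3 st.py;python3 - <<'E'
from h import *
o=get_obs();p,d=imaging.get_image("wrist"); cv2.imwrite("pics/w8.png",cv2.resize(p,(800,600)))
D=dk(cloud("wrist",d,o).reshape(-1,3))+[2.3,0,0]
for x in (-105,-95,-85,-80,-60,-40,-20,0,20,60):
    q=D[(abs(D[:,0]-x)<2.5)&(abs(D[:,1])<55)&(D[:,2]<60)]
    if len(q): print(x,len(q),np.percentile(q[:,2],[10,50,90]).round(1))
E
```

```text
t 27.55 tcp dock [[-87.3   -2.1  185.13]] F dock [0.9 0.6 0.1] q [ 0.145  0.068  0.007  1.83  -0.     1.235  2.562]
-105 529 [-7.3 -6.4 -5.5]
-95 1804 [-5.7 28.2 43.5]
-85 673 [42.7 43.6 44.4]
-80 656 [42.7 43.6 44.4]
-60 623 [42.5 43.4 44.3]
-40 590 [42.5 43.4 44.2]
-20 411 [42.7 43.5 44.4]
0 229 [42.6 43.4 44.3]
20 187 [42.7 43.5 44.3]
```

View pics/w8.png

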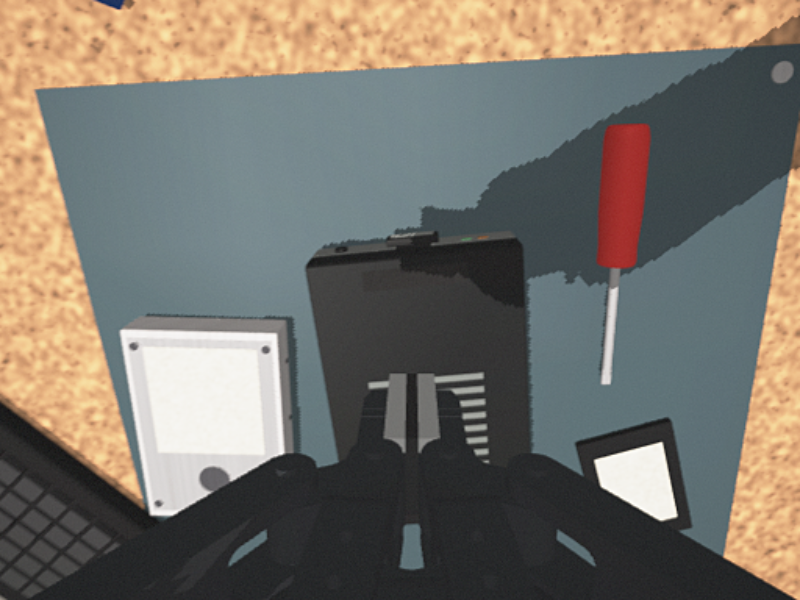

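The lid lies flat after release (43.4 to 43.6 mm from hinge side to free edge), so the catch holds it. The spare, SSD and driver look undisturbed. Handing in.

```bash
python3 -c "
from workcell import order; print(order.hand_in())"
```

```text
the job is handed in; nothing more can be done
None
```

The drive is home on its connector, the lid is shut and held by the catch, and the job is handed in at about 28 s of the 70 s allowed. The hand-in gives no verdict.

- **Drive:** I pushed it until the force reached about 27 N along the dock (30 N in all) with almost no further movement, so it was at the stop. After backing off, its front face measured at dock x of about -66 mm, which is home.
- **Lid:** I swung it down in slow steps from behind and pressed the free edge. The highest reading was about 10 N, and it fell to 0.5 N at the click. After I lifted away, the outer face read 43.4 to 43.6 mm from its middle to the free edge (44 mm nominal), so it is flat and shut.
- **Bystanders:** The spare drive, SSD and screwdriver look undisturbed in the last wrist picture. I did not re-measure the mouse, screw tray, power brick and label roll, but the arm did not go near them.

Some checks failed or disagreed along the way:
- The first push caught a chamfer on the finger against the drive's top edge, so I backed off and turned the tool.
- That turn put joint 7 right at its 2.69 limit, so I turned back 5° for margin.
- My first dock estimate was about 2.3 mm off along x, which I corrected from the front wall.
- Force is only reported at the end of each move, so peaks within a move were not seen.

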